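# Turn the settling jar over and start the timer

## Robot

A 6-joint arm with a two-finger parallel gripper is mounted at the origin on a cart in front of the work surface, level with it; the furniture and walls round the work are solid. World frame = base frame: x ahead of the robot, y to its left, z up, the work surface at z = 0. Lengths are in m, angles in rad, forces in N, time in s.
With the tool pointing down it reaches from about 0.35 to 0.975 m from the base axis. Payload 4.9 kg.
Tool frame: the origin (TCP) lies at the very end of the fingers, on their centre line; the grasp point (between the pads) lies ctrl.grip_point_offset behind it (ctrl.grip_point_offset is the distance from the TCP to the grasp point, in m); z points along the fingers, y is the line along which they close (so a half turn about z gives the same grasp; the last joint's range is limited). The gripper opens to 85 mm and grips with 20 to 120 N. Pads are 22 mm wide; open, the fingers measure 114 mm over their backs; the gripper's body (76 mm by 85 mm) begins 54 mm behind the grasp point. The pads swing forward as they close: fully open they stand 13 mm farther back than shut.
Start: joints at [1.2, 0.053, 1.613, -0, 1.476, -0.119], TCP at [0.156, 0.605, 0.206] pointing down, gripper open.
Joint ranges: [-3.01, 3.01], [-1.01, 2.22], [0.06, 2.58], [-1.02, 4.17], [0.09, 2.62], [-3.14, 3.14]. Speed limits (rad/s): [2.57, 2.57, 3.14, 3.14, 3.14, 3.14].

## Interface

Orientations are given as a rotation vector (axis times angle).
In Python, from station import ctrl gives the robot as it stands. The module is installed in compiled form; this text tells all that it offers.
- The arm moves only by the tool drive_tool, never from a script. Its argument "steps" is a list of rows, each an object with "translation": the shift along the tool's x, y, z normalised to -1 to 1, where 1 is 4 cm, a list of three; "angular": the turn, a rotation vector about the tool's x, y, z normalised to -1 to 1, where 1 is 8 degrees, a list of three; "gripper": the opening, from 0 (shut) to 1 (fully open). In form: [{"translation": [dx, dy, dz], "angular": [wx, wy, wz], "gripper": gripper}, ...]. A call has 1 to 8 rows; each row shifts and turns the commanded pose from where the row before left it, along the tool's axes as they then stand; what a row does not reach is not made up. A row lasts 1/8 s, in which the tool goes at most 62.5 mm and 10.7 degrees, less where a joint would pass 70% of its speed; a pose out of reach is approached as far as the arm can. A call with a number of a shift or a turn outside -1 to 1 is refused whole. A call with a gripper value outside its range is refused whole. The fingers move at their own pace and stop on an object; "force" is the grip in N (left out, the last holds). Time passes only in rows, so rows that do not move let the fingers close. It gives the time, the measured TCP pose, the force, the opening and the grip force at its end, in the units of the state.
- ctrl.get_obs(): the state, without advancing time (a new reading comes with each control period).
- ctrl.get_image(name): name is "scene" or "top" or "wrist"; returns a dict with "color" (400x640x3 uint8, red, green, blue), "depth" (400x640 float32, m along the optical axis (not along the pixel's ray), 0 where there is no reading), "fx", "fy", "cx", "cy" (pixels), "R" (3x3) and "t" (3): a world point X has camera coordinates R X + t. Camera axes: x right, y down, z forward; pixel columns grow to the right and rows downward; lengths in m; the calibration is good to about 2 mm. The wrist camera is an equidistant fisheye: a pixel r from the principal point sees the ray r / f radians off the axis. A picture is of the moment at which its call begins.
- ctrl.finish_job(): hands the job in; it is judged then, once.
The state is a dict: "t": time; "q": joint angles; "dq": joint speeds; "effort": joint torques, N m; "tool_pos": TCP position; "tool_rot": TCP orientation; "contact_force": force on the tool from outside, world axes, zero at the start; "wrist_torque": the same for the moment, N m; "opening": finger opening in m; "grip_force": force on a finger pad.
Only numpy, scipy, OpenCV 4.12 (cv2) and the standard library are available. Lean on these libraries where they do the work, as an engineer would, in place of code of your own. Each camera call takes 0.05 s, during which the arm holds its last target. There are 200 camera calls.

## Task

Mix the sample for a settling test: crank the screw-cap jar in its turnover stand right over until it is upside down, then crank it back upright and let go. Then start the timer by pushing the green button down inside its yellow guard collar as far as it goes, gently, without forcing it or leaning hard on the console, and let it spring back. Leave the other things on the desk alone.

Things in the scene. Friction and masses are not known exactly. Their poses are not given: they have to be found in the camera images.
- turnover_stand: Stand fixed to the desk, left: blue plate 96 x 176 x 12 mm, two posts (at own y -100 and +30 mm, 102 mm high) and an axle 85 mm above the desk. Origin on the desk under its middle; own y runs along the axle from jar to crank handle, x away from the robot, yaw -0.1 to 0.25 rad. The white screw-cap jar (66 mm across, 82 mm tall) is clamped on the axle at own y = -35 mm and sweeps a 54 mm radius.
- axle (a point): Point on the axle's line, 85 mm above the desk, at own y = +88 mm of the stand, level with the middle of the crank handle's length: the handle circles round this point with a radius of 40 mm. Axes as the stand's (y along the axle); it does not turn.
- crank_grip (a point): Middle of the crank handle: black sleeve, 18 mm diameter, 56 mm long, parallel to the axle, spins freely; its pin is sprung and gives up to 5 mm in or out along the crank arm (0.6 N/mm). The arm is 36 mm to the jar side; the other end is free. Jar upright: handle level with the axle on the robot's side (stand's -x). Turning takes it over the top to the far side. Pinch from above or tilted back.
- jar_turn (a joint): Angle of jar and crank: 0 (stop) jar upright, crank handle on the robot's side; 1.57 handle on top; 3.14 (stop) jar upside down, handle on the far side. The start is somewhere between 0 and 0.3. A friction of about 0.12 N m (3 N at the handle) keeps it where it is left.
- console: Grey timer console fixed to the desk on the right, 133 (x) by 124 (y) by 73 mm high. Origin on the desk, 46 mm behind its front edge; x points away from the robot, y to the left, yaw between -0.6 and 0 rad. Its panel slopes: it faces the robot and up, its normal leaning 0.40 rad (23 degrees) from the vertical towards own -x.
- collar_rim (a point): Centre of the rim of the yellow guard collar, about 80 mm above the desk. Tube 60 mm outside, 52 mm inside, 34 mm off the panel. Own z: its axis, out of the panel; own y: the console's y. The green button (34 mm diameter) moves on this axis inside: its face rests 5 to 15 mm below the rim, set differently each time, so feel for it; it moves 8 mm inwards. Press along the axis, fingers closed.
- start_button (a joint): Travel of the green button: 0 released, 0.008 m fully down. Its spring pushes back with 2 N at first contact and 6 N fully down; then it meets a hard stop.
- coating_gauge: Bystander: grey hand-held gauge, 102 x 54 x 27 mm, lying near the middle. Origin under its centre.
- petri_dish: Bystander: clear dish 65 mm across, 14 mm high. Origin under its centre.
- dropper_bottle: Bystander: amber dropper bottle 34 mm across, 103 mm tall, standing. Origin under its centre, z up.
- marker_red: Bystander: red marker 128 mm long, 14 mm thick, lying at the left. Origin under its centre.

How it is judged:
By the outcome, as a careful person would: the job done as asked, in the order asked, and still so for the second after the job is handed in, with the robot touching nothing.
It also fails if it takes over 72 s, if anything falls off the work surface, if the arm or the gripper's body presses on something with over 40 N, if the wrist force passes 120 N, or if a joint passes its speed limit or range.

## Working session

There is one attempt and no reset: what is moved stays moved. The work goes in short steps, Python scripts to look and compute and a tool call to move; the robot and the scene stay as the last step left them, time stands still between calls to the robot, and variables do not carry over. Pictures are saved under pics/ and viewed, at most 11 in all, crops included, and the job is handed in when it is done.

Besides the shell and the picture viewer there is one more tool, called after "Call:" by a JSON object that holds its "api" and its "payload". drive_tool: Moves the arm, as the interface text tells. Its arguments: {"type":"object","properties":{"steps":{"type":"array"},"force":{"type":"number"}},"required":["steps"]}

```bash
mkdir -p pics
cat > h.py <<'E'
import numpy as np, cv2
from station import ctrl
from scipy.spatial.transform import Rotation as R
def grab(n):
    im=ctrl.get_image(n); np.savez('%s.npz'%n,**im); return im
def load(n): return dict(np.load('%s.npz'%n))
def pts(im):
    v,u=np.mgrid[0:400,0:640]; d=im['depth']
    X=np.stack([(u-im['cx'])/im['fx']*d,(v-im['cy'])/im['fy']*d,d],-1)
    return (X-im['t'])@im['R']
def plane(im,u,v,z):
    r=np.array([(u-im['cx'])/im['fx'],(v-im['cy'])/im['fy'],1])@im['R']; c=-im['R'].T@im['t']
    return c+r*(z-c[2])/r[2]
E
python3 - <<'E'
from h import *
a=grab('scene');b=grab('top')
cv2.imwrite('pics/a.png',a['color'][...,::-1]);cv2.imwrite('pics/b.png',b['color'][...,::-1])
for i in(a,b): print(i['fx'],-i['R'].T@i['t'],i['R'][2])
o=ctrl.get_obs();print(o,ctrl.grip_point_offset)
E
```

```text
466.42170297033147 [-0.69553421 -0.55626455  1.1216695 ] [ 0.69870657  0.38268802 -0.60444935]
400.94212197200096 [0.44203929 0.07799718 1.27141597] [ 0.06525958  0.01924286 -0.99768276]
{'t': 0.1, 'q': array([ 1.20002665e+00,  5.33097876e-02,  1.61418507e+00, -2.70946701e-05,
        1.47599229e+00, -1.19008309e-01]), 'dq': array([-0.00086541, -0.00178062, -0.00256886, -0.00077153, -0.00195157,
       -0.0004256 ]), 'effort': array([-8.70716781e-05, -3.94910789e+01, -3.71358669e+01, -1.48503382e-04,
        4.01643512e-03,  1.58439491e-05]), 'tool_pos': array([0.15547966, 0.6047102 , 0.2051573 ]), 'tool_rot': array([-3.94363650e-01, -3.11630421e+00,  2.89694190e-03]), 'contact_force': array([-0.20306661,  0.00218224,  0.0733154 ]), 'wrist_torque': array([ 0.00389043, -0.00094865,  0.01959083]), 'grip_force': 0.0, 'opening': 0.08515771214523636} 0.0187
```

View pics/a.png

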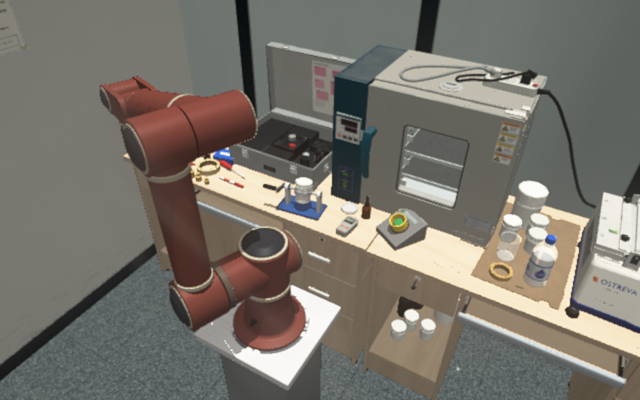

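View pics/b.png

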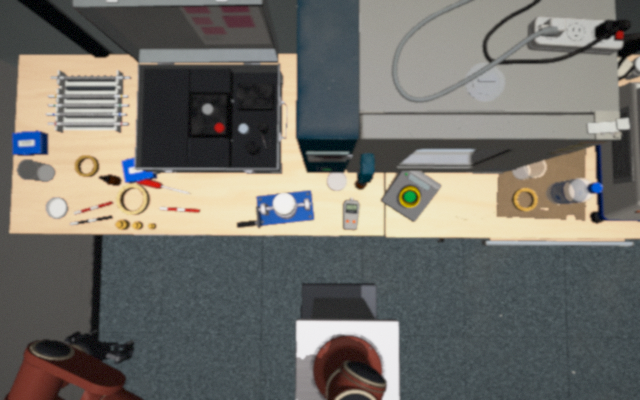

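The top view shows the stand (285,207), the handle (248,224), the collar (409,197), the gauge (351,214), the dish (337,181) and the bottle (362,170). Next I measure the stand, handle and collar.

Run:
```python
from h import *
out=[]
for n,box in(('top',dict(st=(230,180,330,235),co=(380,165,445,225))),('scene',dict(st=(255,175,335,220),co=(370,205,430,250)))):
    im=load(n);P=pts(im);hsv=cv2.cvtColor(im['color'],cv2.COLOR_RGB2HSV);H,S,V=[hsv[...,i].astype(int) for i in range(3)]
    def m(b,c):
        k=np.zeros((400,640),bool);u0,v0,u1,v1=box[b];k[v0:v1,u0:u1]=c[v0:v1,u0:u1];return k
    for name,k in dict(blue=m('st',(H>100)&(H<125)&(S>120)),black=m('st',(V<60)),white=m('st',(S<40)&(V>190)),yellow=m('co',(H>20)&(H<33)&(S>150)),green=m('co',(H>40)&(H<85)&(S>120))).items():
        v,u=np.nonzero(k);p=P[k]
        if len(u)==0: print(n,name,'none');continue
        print(n,name,len(u),'uv',u.min(),u.max(),v.min(),v.max(),'mean',u.mean().round(1),v.mean().round(1),'med',np.median(p,0).round(3),'zr',np.percentile(p[:,2],[5,50,95]).round(3))
        rc=cv2.minAreaRect(np.c_[u,v].astype(np.float32));
        if n=='top' and name=='blue':
            q=[plane(im,*c,.012)[:2].round(3) for c in cv2.boxPoints(rc)];print(rc,q)
        if name=='black' : print(p[np.argsort(u)][::4].round(3))
        if name=='yellow': 
            print([plane(im,u.mean(),v.mean(),z).round(3) for z in(.075,.08)])
    if n=='top':
        # console panel points
        k=m('co',(S<60)&(V>60)&(V<190)&(P[...,2]>.02)); p=P[k]; A=np.c_[p[:,:2],np.ones(len(p))]
        w=np.linalg.lstsq(A,p[:,2],rcond=None)[0]; r=p[:,2]-A@w; g=abs(r)<.006; w=np.linalg.lstsq(A[g],p[g,2],rcond=None)[0]; nn=np.array([-w[0],-w[1],1]);nn/=np.linalg.norm(nn);print('panel n',nn,'tilt',np.arccos(nn[2]),'yaw',np.arctan2(-nn[1],-nn[0]),g.sum(),len(p))
        v,u=np.nonzero(k);print(cv2.minAreaRect(np.c_[u,v].astype(np.float32)))
    u0,v0,u1,v1=(225,170,455,240) if n=='top' else (250,165,435,255)
    cv2.imwrite('pics/%s_c.png'%n,cv2.resize(im['color'][v0:v1,u0:u1,::-1],None,fx=3.4,fy=3.4,interpolation=cv2.INTER_CUBIC))
```

```text
top blue 703 uv 258 312 192 224 mean 286.0 209.7 med [0.485 0.177 0.012] zr [0.008 0.012 0.017]
((284.9427490234375, 207.7493896484375), (28.102779388427734, 52.9127082824707), 83.48019409179688) [array([0.536, 0.285]), array([0.555, 0.119]), array([0.468, 0.109]), array([0.448, 0.274])]
top black 40 uv 239 253 222 225 mean 246.2 223.6 med [0.449 0.302 0.101] zr [0.099 0.101 0.105]
[[0.449 0.323 0.101]
 [0.452 0.317 0.102]
 [0.446 0.314 0.101]
 [0.449 0.31  0.104]
 [0.452 0.305 0.101]
 [0.452 0.302 0.104]
 [0.449 0.296 0.103]
 [0.455 0.29  0.105]
 [0.455 0.287 0.104]
 [0.452 0.284 0.101]]
top white 477 uv 256 329 180 225 mean 286.6 202.9 med [0.51  0.188 0.123] zr [0.004 0.123 0.13 ]
top yellow 229 uv 399 419 186 207 mean 408.9 196.4 med [ 0.535 -0.18   0.066] zr [0.034 0.066 0.089]
[array([ 0.534, -0.179,  0.075]), array([ 0.534, -0.178,  0.08 ])]
top green 131 uv 403 416 191 202 mean 409.6 196.4 med [ 0.536 -0.183  0.065] zr [0.043 0.065 0.075]
panel n [-0.25300177 -0.41270531  0.87502253] tilt 0.5053139648551387 yaw 1.020849173574915 208 1774
((412.0, 193.0), (56.0, 64.0), 90.0)
s
[... 243 characters left out ...]
5 0.304 0.096]
 [0.443 0.294 0.101]
 [0.44  0.282 0.107]
 [0.453 0.283 0.099]
 [0.615 0.123 0.047]
 [0.618 0.124 0.05 ]
 [0.611 0.118 0.109]
 [0.613 0.117 0.037]
 [0.611 0.116 0.057]
 [0.609 0.116 0.078]
 [0.614 0.117 0.031]
 [0.607 0.111 0.099]
 [0.614 0.115 0.104]
 [0.61  0.111 0.055]
 [0.61  0.111 0.045]
 [0.614 0.113 0.032]]
scene white 235 uv 255 326 177 204 mean 294.5 186.2 med [0.506 0.201 0.102] zr [-0.003  0.102  0.13 ]
scene yellow 146 uv 390 407 214 230 mean 398.4 222.4 med [ 0.529 -0.189  0.072] zr [0.056 0.072 0.087]
[array([ 0.526, -0.188,  0.075]), array([ 0.52, -0.19,  0.08])]
scene green 40 uv 394 402 218 224 mean 398.2 221.1 med [ 0.54  -0.182  0.067] zr [0.061 0.067 0.074]
```

View pics/top_c.png

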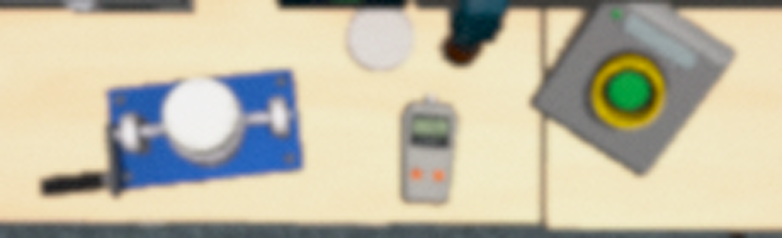

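View pics/scene_c.png

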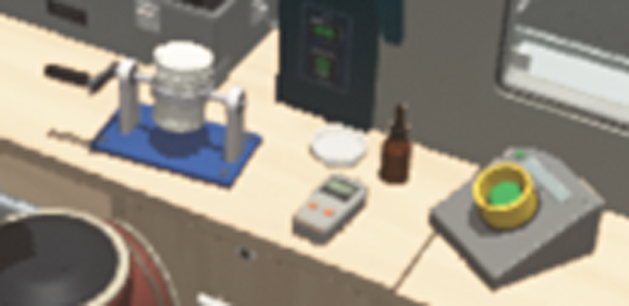

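Crops: jar and plate are at crop (205,125). The handle is at (42-105,183), on the robot side and slightly raised. Collar centre is at (627,92), and the console is yawed clockwise. Now I plan a move above the handle for a wrist look.

```bash
cat >> h.py <<'E'
def plan(p,Rt,n=None,vmax=.035):
    """rows from measured pose to (p,Rt); prints rounded rows"""
    o=ctrl.get_obs();Rc=R.from_rotvec(o['tool_rot']);pc=o['tool_pos']
    w=(Rc.inv()*Rt).as_rotvec();d=np.asarray(p)-pc
    n=n or int(np.ceil(max(np.linalg.norm(d)/vmax,np.linalg.norm(w)/np.deg2rad(7.5),1)))
    rows=[]
    for i in range(n):
        t=(Rc.inv().apply(d/n)/.04).round(2);a=(w/n/np.deg2rad(8)).round(2)
        rows.append((t.tolist(),a.tolist())); Rc=Rc*R.from_rotvec(w/n)
    print('n',n,'dist',np.linalg.norm(d).round(4),'rot',w.round(3))
    for r in rows: print(r)
def frame(z,y):
    z=np.array(z,float);z/=np.linalg.norm(z);y=np.array(y,float);y-=z*(y@z);y/=np.linalg.norm(y)
    return R.from_matrix(np.c_[np.cross(y,z),y,z])
E
python3 - <<'E'
from h import *
im=load('top')
for u in(237.4,246,255.5): print(plane(im,u,223.6,.1).round(4))
s=load('scene')
for c in((45,70),(90,78)): print('scene',plane(s,250+c[0]/3.4,165+c[1]/3.4,.095).round(4))
P=pts(im); k=(P[...,0]>.53)&(P[...,0]<.8)&(P[...,1]>.15)&(P[...,1]<.5); 
for x in np.arange(.53,.8,.03): 
    q=P[k&(abs(P[...,0]-x)<.015)]; print(round(x,2),q[:,2].max().round(3))
o=ctrl.get_obs();print(R.from_rotvec(o['tool_rot']).as_matrix().round(3))
for s_ in(1,-1): 
    Rt=frame([0,0,-1],s_*np.array([.9936,.1126,0])); print(s_,(R.from_rotvec(o['tool_rot']).inv()*Rt).as_rotvec())
E
```

```text
[0.4503 0.3275 0.1   ]
[0.4504 0.3023 0.1   ]
[0.4506 0.2744 0.1   ]
scene [0.4446 0.326  0.095 ]
scene [0.4574 0.2748 0.095 ]
0.53 0.125
0.56 0.017
0.59 0.092
0.62 0.119
0.65 0.117
0.68 0.123
0.71 0.12
0.74 0.12
0.77 0.12
0.8 0.118
[[-0.968  0.249 -0.001]
 [ 0.249  0.968 -0.002]
 [ 0.    -0.002 -1.   ]]
1 [-1.76960165e-03  9.62887106e-04  1.20619332e+00]
-1 [-1.06403114e-03 -1.95548497e-03 -1.93539830e+00]
```

Run:
```python
from h import *
plan([.45,.301,.20],frame([0,0,-1],[.9936,.1126,0]))
```

```text
n 13 dist 0.4231 rot [-2.000e-03  1.000e-03  1.206e+00]
([-0.69, -0.42, 0.01], [-0.0, 0.0, 0.66])
([-0.73, -0.36, 0.01], [-0.0, 0.0, 0.66])
([-0.76, -0.29, 0.01], [-0.0, 0.0, 0.66])
([-0.78, -0.22, 0.01], [-0.0, 0.0, 0.66])
([-0.8, -0.14, 0.01], [-0.0, 0.0, 0.66])
([-0.81, -0.07, 0.01], [-0.0, 0.0, 0.66])
([-0.81, 0.01, 0.01], [-0.0, 0.0, 0.66])
([-0.81, 0.08, 0.01], [-0.0, 0.0, 0.66])
([-0.8, 0.16, 0.01], [-0.0, 0.0, 0.66])
([-0.78, 0.23, 0.01], [-0.0, 0.0, 0.66])
([-0.76, 0.3, 0.01], [-0.0, 0.0, 0.66])
([-0.72, 0.37, 0.01], [-0.0, 0.0, 0.66])
([-0.69, 0.44, 0.01], [-0.0, 0.0, 0.66])
```

Call:
{"api": "drive_tool", "payload": {"steps": [{"translation":[-0.69,-0.42,0.01],"angular":[0,0,0.66],"gripper":1},{"translation":[-0.73,-0.36,0.01],"angular":[0,0,0.66],"gripper":1},{"translation":[-0.76,-0.29,0.01],"angular":[0,0,0.66],"gripper":1},{"translation":[-0.78,-0.22,0.01],"angular":[0,0,0.66],"gripper":1},{"translation":[-0.8,-0.14,0.01],"angular":[0,0,0.66],"gripper":1},{"translation":[-0.81,-0.07,0.01],"angular":[0,0,0.66],"gripper":1},{"translation":[-0.81,0.01,0.01],"angular":[0,0,0.66],"gripper":1},{"translation":[-0.81,0.08,0.01],"angular":[0,0,0.66],"gripper":1}]}}

```text
t: 1.1
tool_pos: [0.3374, 0.4181, 0.2025]
tool_rot: [-1.495, -2.763, 0.001]
contact_force: [-0.7, 0.8, -0.0]
opening: 0.0853
grip_force: 0.0
```

Call:
{"api": "drive_tool", "payload": {"steps": [{"translation":[-0.8,0.16,0.01],"angular":[0,0,0.66],"gripper":1},{"translation":[-0.78,0.23,0.01],"angular":[0,0,0.66],"gripper":1},{"translation":[-0.76,0.3,0.01],"angular":[0,0,0.66],"gripper":1},{"translation":[-0.72,0.37,0.01],"angular":[0,0,0.66],"gripper":1},{"translation":[-0.69,0.44,0.01],"angular":[0,0,0.66],"gripper":1},{"translation":[0,0,0],"angular":[0,0,0],"gripper":1}]}}

```text
t: 1.85
tool_pos: [0.4521, 0.3017, 0.2005]
tool_rot: [-2.086, -2.349, 0.002]
contact_force: [-0.1, 0.5, 0.9]
opening: 0.0855
grip_force: 0.0
```

Run:
```python
from h import *
w=grab('wrist');cv2.imwrite('pics/w1.png',w['color'][...,::-1]);o=ctrl.get_obs()
print(o['t'],o['tool_pos'],o['tool_rot'],w['fx'],w['cx'],w['cy'],-w['R'].T@w['t'],w['R'].round(3))
```

```text
1.9 [0.45138108 0.302541   0.20050627] [-2.08359789e+00 -2.35010822e+00  1.50829453e-03] 309.70691628693146 320.601541626729 196.2551740640125 [0.44419182 0.37402171 0.3692224 ] [[ 0.993  0.119 -0.001]
 [ 0.114 -0.951  0.288]
 [ 0.033 -0.286 -0.958]]
```

View pics/w1.png

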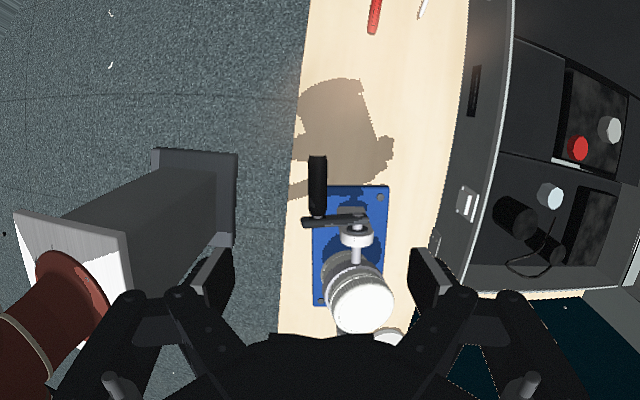

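The wrist view shows the handle from (317,156) to (318,216), the arm along row 220, the post cap at (356,234), and the plate corners. I triangulate these by ray and depth.

```bash
cat >> h.py <<'E'
def fray(im,u,v):
    x,y=u-im['cx'],v-im['cy'];r=np.hypot(x,y)+1e-9;th=r/im['fx']
    return np.stack([np.sin(th)*x/r,np.sin(th)*y/r,np.cos(th)],-1)
def fpts(im):
    v,u=np.mgrid[0:400,0:640].astype(float);d=fray(im,u,v);d=d/d[...,2:]*im['depth'][...,None]
    return (d-im['t'])@im['R']
def fplane(im,u,v,z):
    r=fray(im,np.float64(u),np.float64(v))@im['R'];c=-im['R'].T@im['t'];return c+r*(z-c[2])/r[2]
E
python3 - <<'E'
from h import *
w=load('wrist');P=fpts(w);hsv=cv2.cvtColor(w['color'],cv2.COLOR_RGB2HSV).astype(int)
k=np.zeros((400,640),bool);k[148:220,300:334]=(hsv[148:220,300:334,2]<70)&(P[148:220,300:334,2]>.07)
p=P[k];print('handle',k.sum(),p.min(0),p.max(0),p.mean(0))
# per row: middle column and top depth
for v in range(152,220,6):
    u=np.nonzero(k[v])[0]
    if len(u): print(v,u.min(),u.max(),fplane(w,(u.min()+u.max())/2,v,.095).round(4),P[v,u,2].max().round(4))
for n,(u,v,z) in dict(tl=(327,186,.012),tr=(389,184,.012),bl=(313,306,.012)).items(): print(n,fplane(w,u,v,z).round(4))
print('axle',P[250,355],'postcap',P[228:240:4,356],'arm',P[222,306:366:8].round(3))
E
```

```text
handle 1190 [0.43763467 0.26668369 0.08760909] [0.46795819 0.37402171 0.3692224 ] [0.44960971 0.30090034 0.10134238]
158 309 325 [0.4461 0.3271 0.095 ] 0.1025
164 308 326 [0.4468 0.3217 0.095 ] 0.1035
170 308 326 [0.4474 0.3162 0.095 ] 0.1033
176 308 326 [0.4481 0.3107 0.095 ] 0.1037
182 308 326 [0.4487 0.3051 0.095 ] 0.3692
188 308 326 [0.4494 0.2995 0.095 ] 0.1031
194 308 326 [0.45   0.2938 0.095 ] 0.1033
200 309 326 [0.4512 0.288  0.095 ] 0.1032
206 309 326 [0.4518 0.2822 0.095 ] 0.104
212 310 325 [0.4525 0.2763 0.095 ] 0.1037
218 301 333 [0.4528 0.2702 0.095 ] 0.0972
tl [0.4625 0.2808 0.012 ]
tr [0.5368 0.2924 0.012 ]
bl [0.465  0.1048 0.012 ]
axle [0.49463733 0.2391528  0.09150339] postcap [[0.49179    0.26293841 0.09139205]
 [0.49155699 0.26090902 0.09663145]
 [0.49165927 0.25813913 0.09988628]] arm [[0.443 0.269 0.104]
 [0.45  0.268 0.102]
 [0.458 0.269 0.101]
 [0.465 0.27  0.101]
 [0.473 0.27  0.099]
 [0.48  0.271 0.098]
 [0.488 0.271 0.096]
 [0.496 0.271 0.095]]
```

Run:
```python
from h import *
plan([.449,.304,.076],frame([0,0,-1],[.9923,.1237,0]),5)
```

```text
n 5 dist 0.1245 rot [-0.001  0.    -0.004]
([0.01, -0.01, 0.62], [-0.0, 0.0, -0.01])
([0.01, -0.01, 0.62], [-0.0, 0.0, -0.01])
([0.01, -0.01, 0.62], [-0.0, 0.0, -0.01])
([0.01, -0.01, 0.62], [-0.0, 0.0, -0.01])
([0.01, -0.01, 0.62], [-0.0, 0.0, -0.01])
```

Call:
{"api": "drive_tool", "payload": {"steps": [{"translation":[0.01,-0.01,0.62],"angular":[0,0,0],"gripper":1},{"translation":[0.01,-0.01,0.62],"angular":[0,0,0],"gripper":1},{"translation":[0.01,-0.01,0.62],"angular":[0,0,0],"gripper":1},{"translation":[0.01,-0.01,0.62],"angular":[0,0,0],"gripper":1},{"translation":[0.01,-0.01,0.62],"angular":[0,0,0],"gripper":1},{"translation":[0,0,0],"angular":[0,0,0],"gripper":1}], "force": 40}}

```text
t: 2.65
tool_pos: [0.4464, 0.3047, 0.0745]
tool_rot: [-2.079, -2.352, 0.008]
contact_force: [-0.4, -0.2, 0.6]
opening: 0.0854
grip_force: 0.0
```

Call:
{"api": "drive_tool", "payload": {"steps": [{"translation":[0,0,0],"angular":[0,0,0],"gripper":0},{"translation":[0,0,0],"angular":[0,0,0],"gripper":0},{"translation":[0,0,0],"angular":[0,0,0],"gripper":0},{"translation":[0,0,0],"angular":[0,0,0],"gripper":0},{"translation":[0,0,0],"angular":[0,0,0],"gripper":0},{"translation":[0,0,0],"angular":[0,0,0],"gripper":0},{"translation":[0,0,0],"angular":[0,0,0],"gripper":0},{"translation":[0,0,0],"angular":[0,0,0],"gripper":0}], "force": 40}}

```text
t: 3.65
tool_pos: [0.4491, 0.3049, 0.0771]
tool_rot: [-2.083, -2.352, 0.0]
contact_force: [0.4, 0.5, 0.9]
opening: -0.0
grip_force: 0.0
```

The fingers shut without catching anything, so I look.

Run:
```python
from h import *
w=grab('wrist');cv2.imwrite('pics/w2.png',w['color'][...,::-1]);o=ctrl.get_obs()
print(o['t'],o['tool_pos'],o['opening'],o['grip_force'])
```

```text
3.7 [0.44909322 0.30483666 0.07704101] -0.00013280885054092108 0.0
```

View pics/w2.png

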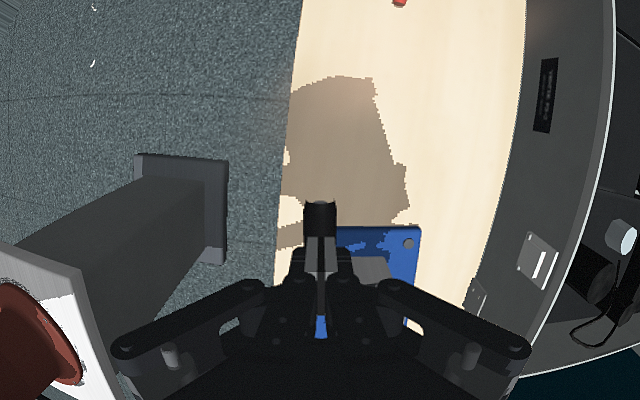

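The handle end is visible at (320,215), just in front of the shut fingers. I check its height and the depths around it.

Run:
```python
from h import *
w=load('wrist');P=fpts(w)
for v in (204,208,214,220,228,234,240,250,260,268,274,280,290): print(v,[P[v,u].round(3).tolist() for u in (306,320,333)],w['color'][v,320])
```

```text
204 [[0.439, 0.328, 0.099], [0.446, 0.33, 0.102], [0.453, 0.329, 0.097]] [37 37 37]
208 [[0.44, 0.326, 0.099], [0.446, 0.328, 0.102], [0.453, 0.327, 0.098]] [30 33 34]
214 [[0.44, 0.324, 0.101], [0.447, 0.325, 0.103], [0.453, 0.325, 0.099]] [25 26 29]
220 [[0.44, 0.32, 0.1], [0.447, 0.322, 0.102], [0.454, 0.321, 0.099]] [26 26 28]
228 [[0.441, 0.315, 0.099], [0.448, 0.318, 0.103], [0.455, 0.317, 0.099]] [26 28 28]
234 [[0.441, 0.312, 0.098], [0.448, 0.315, 0.103], [0.455, 0.314, 0.1]] [25 26 27]
240 [[0.441, 0.309, 0.099], [0.448, 0.316, 0.113], [0.454, 0.316, 0.11]] [22 21 22]
250 [[0.442, 0.31, 0.114], [0.448, 0.315, 0.122], [0.454, 0.316, 0.122]] [21 19 21]
260 [[0.442, 0.315, 0.132], [0.448, 0.315, 0.131], [0.453, 0.316, 0.132]] [19 21 21]
268 [[0.443, 0.314, 0.137], [0.448, 0.315, 0.138], [0.453, 0.316, 0.138]] [11 11 16]
274 [[0.443, 0.315, 0.144], [0.448, 0.314, 0.141], [0.453, 0.317, 0.145]] [38 36 39]
280 [[0.443, 0.316, 0.149], [0.449, 0.312, 0.141], [0.453, 0.317, 0.149]] [35 35 36]
290 [[0.443, 0.316, 0.156], [0.449, 0.306, 0.141], [0.453, 0.316, 0.155]] [36 36 39]
```

Call:
{"api": "drive_tool", "payload": {"steps": [{"translation":[0,0,0],"angular":[0,0,0],"gripper":0.6},{"translation":[0,0,0],"angular":[0,0,0],"gripper":0.6},{"translation":[0,0,0],"angular":[0,0,0],"gripper":0.6},{"translation":[0,0,0],"angular":[0,0,0],"gripper":0.6}]}}

```text
t: 4.2
tool_pos: [0.4492, 0.3049, 0.0772]
tool_rot: [2.083, 2.352, 0.0]
contact_force: [-0.8, 0.8, -0.5]
opening: 0.0511
grip_force: 0.0
```

Run:
```python
from h import *
w=grab('wrist');cv2.imwrite('pics/w3.png',w['color'][150:350,220:420,::-1].repeat(2,0).repeat(2,1))
P=fpts(w);hsv=cv2.cvtColor(w['color'],cv2.COLOR_RGB2HSV).astype(int)
for v in range(196,300,8):
    print(v,P[v,316:326:4].round(3).tolist(),w['color'][v,320])
```

```text
196 [[0.446, 0.304, 0.001], [0.449, 0.304, 0.001], [0.452, 0.305, 0.001]] [160 146 126]
204 [[0.444, 0.33, 0.101], [0.446, 0.33, 0.101], [0.448, 0.33, 0.102]] [36 36 38]
212 [[0.445, 0.326, 0.101], [0.447, 0.326, 0.102], [0.449, 0.326, 0.102]] [30 29 29]
220 [[0.445, 0.322, 0.102], [0.447, 0.322, 0.102], [0.449, 0.323, 0.103]] [26 27 28]
228 [[0.446, 0.318, 0.103], [0.448, 0.318, 0.103], [0.45, 0.319, 0.104]] [27 31 30]
236 [[0.446, 0.313, 0.103], [0.448, 0.314, 0.104], [0.45, 0.313, 0.102]] [22 25 26]
244 [[0.447, 0.309, 0.103], [0.449, 0.309, 0.103], [0.451, 0.309, 0.102]] [27 28 28]
252 [[0.447, 0.305, 0.103], [0.449, 0.304, 0.103], [0.451, 0.304, 0.102]] [25 28 28]
260 [[0.448, 0.299, 0.103], [0.45, 0.299, 0.102], [0.452, 0.3, 0.103]] [25 27 26]
268 [[0.448, 0.295, 0.103], [0.45, 0.295, 0.103], [0.453, 0.295, 0.102]] [21 24 25]
276 [[0.449, 0.29, 0.103], [0.451, 0.29, 0.103], [0.453, 0.29, 0.103]] [24 25 24]
284 [[0.45, 0.284, 0.102], [0.452, 0.284, 0.102], [0.454, 0.285, 0.103]] [22 22 27]
292 [[0.45, 0.278, 0.101], [0.452, 0.279, 0.102], [0.455, 0.279, 0.101]] [23 23 27]
```

View pics/w3.png

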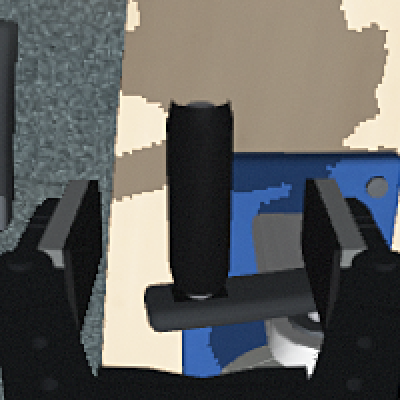

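The handle sits between the pads, but with the fingers shut the pads met above it, at z of about 0.11. I measure where the pad tips really stand.

Run:
```python
from h import *
w=load('wrist');P=fpts(w);o=ctrl.get_obs();print(o['tool_pos'],o['opening'])
k=np.zeros((400,640),bool);k[230:300,225:420]=True
z=P[...,2];k&=(z>.05)&(z<.17)
for name,b in (('L',P[...,0]<.436),('R',P[...,0]>.462)):
    m=k&b&(P[...,1]>.295);p=P[m];i=np.argsort(p[:,2])[:400:25];print(name,m.sum());print(p[i].round(3).tolist())
    v,u=np.nonzero(m);print(list(zip(u[i],v[i])))
```

```text
[0.44912939 0.3048492  0.07711152] 0.051339967320271546
L 2126
[[0.424, 0.304, 0.105], [0.424, 0.306, 0.11], [0.419, 0.311, 0.111], [0.425, 0.299, 0.112], [0.421, 0.312, 0.113], [0.416, 0.311, 0.114], [0.424, 0.302, 0.115], [0.425, 0.3, 0.116], [0.421, 0.312, 0.117], [0.424, 0.303, 0.117], [0.414, 0.306, 0.118], [0.42, 0.312, 0.119], [0.423, 0.309, 0.119], [0.414, 0.307, 0.12], [0.421, 0.312, 0.121], [0.42, 0.311, 0.121]]
[(np.int64(270), np.int64(249)), (np.int64(269), np.int64(249)), (np.int64(260), np.int64(240)), (np.int64(269), np.int64(265)), (np.int64(263), np.int64(241)), (np.int64(253), np.int64(243)), (np.int64(268), np.int64(262)), (np.int64(268), np.int64(267)), (np.int64(261), np.int64(244)), (np.int64(266), np.int64(262)), (np.int64(246), np.int64(254)), (np.int64(258), np.int64(246)), (np.int64(265), np.int64(253)), (np.int64(246), np.int64(255)), (np.int64(261), np.int64(248)), (np.int64(258), np.int64(250))]
R 2282
[[0.475, 0.312, 0.106], [0.475, 0.307, 0.109], [0.475, 0.308, 0.111], [0.474, 0.318, 0.112], [0.476, 0.319, 0.113], [0.475, 0.312, 0.114], [0.476, 0.302, 0.115], [0.475, 0.308, 0.115], [0.477, 0.318, 0.116], [0.476, 0.303, 0.117], [0.476, 0.318, 0.117], [0.475, 0.319, 0.118], [0.484, 0.315, 0.119], [0.474, 0.315, 0.119], [0.475, 0.304, 0.12], [0.476, 0.303, 0.12]]
[(np.int64(372), np.int64(247)), (np.int64(371), np.int64(259)), (np.int64(372), np.int64(258)), (np.int64(374), np.int64(241)), (np.int64(380), np.int64(241)), (np.int64(374), np.int64(253)), (np.int64(372), np.int64(273)), (np.int64(374), np.int64(263)), (np.int64(381), np.int64(244)), (np.int64(373), np.int64(273)), (np.int64(380), np.int64(245)), (np.int64(379), np.int64(245)), (np.int64(396), np.int64(254)), (np.int64(376), np.int64(254)), (np.int64(374), np.int64(274)), (np.int64(374), np.int64(277))]
```

The tips stand about 26 mm above the reported TCP, even after allowing for the swing. Going 26 mm lower is safe either way, because the body stays clear.

Call:
{"api": "drive_tool", "payload": {"steps": [{"translation":[0,0,0.33],"angular":[0,0,0],"gripper":0.6},{"translation":[0,0,0.32],"angular":[0,0,0],"gripper":0.6},{"translation":[0,0,0],"angular":[0,0,0],"gripper":0},{"translation":[0,0,0],"angular":[0,0,0],"gripper":0},{"translation":[0,0,0],"angular":[0,0,0],"gripper":0},{"translation":[0,0,0],"angular":[0,0,0],"gripper":0},{"translation":[0,0,0],"angular":[0,0,0],"gripper":0}], "force": 40}}

```text
t: 5.12
tool_pos: [0.4489, 0.3047, 0.051]
tool_rot: [-2.083, -2.352, 0.001]
contact_force: [0.0, 0.1, -2.9]
opening: 0.0164
grip_force: 39.0
```

Run:
```python
from h import *
w=grab('wrist');P=fpts(w);o=ctrl.get_obs();print({k:o[k] for k in('t','tool_pos','tool_rot','opening','grip_force','contact_force','wrist_torque')})
for v in range(190,262,6): print(v,P[v,314:328:6].round(3).tolist())
```

```text
{'t': 5.175, 'tool_pos': array([0.44893302, 0.30475151, 0.05096466]), 'tool_rot': array([-2.08300539e+00, -2.35151351e+00,  5.77253960e-04]), 'opening': 0.016679174814865604, 'grip_force': 39.001020938158035, 'contact_force': array([-0.98950934, -0.6191145 , -1.53606101]), 'wrist_torque': array([-0.12847844,  0.14022341, -0.03968299])}
190 [[0.443, 0.316, 0.0], [0.447, 0.316, 0.001], [0.452, 0.317, 0.001]]
196 [[0.444, 0.311, 0.002], [0.448, 0.312, 0.001], [0.452, 0.312, 0.0]]
202 [[0.444, 0.307, 0.001], [0.449, 0.307, 0.002], [0.453, 0.308, 0.001]]
208 [[0.445, 0.302, -0.0], [0.449, 0.303, 0.001], [0.454, 0.303, 0.001]]
214 [[0.445, 0.297, 0.001], [0.45, 0.298, 0.002], [0.454, 0.298, 0.001]]
220 [[0.444, 0.328, 0.092], [0.446, 0.328, 0.093], [0.449, 0.329, 0.093]]
226 [[0.444, 0.328, 0.101], [0.446, 0.329, 0.102], [0.449, 0.329, 0.101]]
232 [[0.444, 0.326, 0.102], [0.447, 0.326, 0.102], [0.449, 0.327, 0.103]]
238 [[0.444, 0.324, 0.103], [0.447, 0.324, 0.102], [0.449, 0.324, 0.102]]
244 [[0.445, 0.321, 0.103], [0.447, 0.321, 0.103], [0.45, 0.322, 0.103]]
250 [[0.445, 0.318, 0.102], [0.448, 0.318, 0.102], [0.45, 0.319, 0.102]]
256 [[0.445, 0.315, 0.103], [0.448, 0.316, 0.103], [0.45, 0.316, 0.102]]
```

The handle is gripped (39 N, 16.7 mm). One tool unit equals the crank radius, so the row steps are simply differences of cos and sin.

Call:
{"api": "drive_tool", "payload": {"steps": [{"translation":[0,0.065,-0.189],"angular":[0,0,0],"gripper":0},{"translation":[0,0.101,-0.172],"angular":[0,0,0],"gripper":0},{"translation":[0,0.133,-0.149],"angular":[0,0,0],"gripper":0},{"translation":[0,0.16,-0.119],"angular":[0,0,0],"gripper":0},{"translation":[0,0.181,-0.085],"angular":[0,0,0],"gripper":0},{"translation":[0,0.194,-0.048],"angular":[0,0,0],"gripper":0},{"translation":[0,0.2,-0.008],"angular":[0,0,0],"gripper":0}]}}

```text
t: 6.05
tool_pos: [0.4912, 0.3097, 0.0824]
tool_rot: [2.083, 2.351, 0.0]
contact_force: [-4.3, -2.6, -0.6]
opening: 0.0169
grip_force: 39.8
```

Call:
{"api": "drive_tool", "payload": {"steps": [{"translation":[0,0.197,0.032],"angular":[0,0,0],"gripper":0},{"translation":[0,0.187,0.07],"angular":[0,0,0],"gripper":0},{"translation":[0,0.169,0.106],"angular":[0,0,0],"gripper":0},{"translation":[0,0.145,0.138],"angular":[0,0,0],"gripper":0},{"translation":[0,0.115,0.163],"angular":[0,0,0],"gripper":0},{"translation":[0,0.08,0.183],"angular":[0,0,0],"gripper":0},{"translation":[0,0.042,0.195],"angular":[0,0,0],"gripper":0},{"translation":[0,0.006,0.11],"angular":[0,0,0],"gripper":0}]}}

```text
t: 7.05
tool_pos: [0.5285, 0.3142, 0.042]
tool_rot: [2.082, 2.351, 0.001]
contact_force: [0.2, -6.4, 10.9]
opening: 0.0167
grip_force: 40.8
```

Call:
{"api": "drive_tool", "payload": {"steps": [{"translation":[0,0,0.04],"angular":[0,0,0],"gripper":0},{"translation":[0,0,0],"angular":[0,0,0],"gripper":0},{"translation":[0,0,0],"angular":[0,0,0],"gripper":0}]}}

```text
t: 7.42
tool_pos: [0.5295, 0.3143, 0.0423]
tool_rot: [2.081, 2.35, 0.004]
contact_force: [-1.2, -6.2, 7.4]
opening: 0.017
grip_force: 40.5
```

Call:
{"api": "drive_tool", "payload": {"steps": [{"translation":[0,0,0.05],"angular":[0,0,0],"gripper":0},{"translation":[0,0,0],"angular":[0,0,0],"gripper":0},{"translation":[0,0,0],"angular":[0,0,0],"gripper":0}]}}

```text
t: 7.8
tool_pos: [0.5305, 0.3145, 0.0418]
tool_rot: [2.08, 2.349, 0.007]
contact_force: [-1.0, -7.7, 11.6]
opening: 0.0172
grip_force: 40.9
```

Run:
```python
from h import *
s=grab('scene');cv2.imwrite('pics/s2.png',cv2.resize(s['color'][150:235,245:345,::-1],None,fx=5,fy=5,interpolation=cv2.INTER_CUBIC))
w=grab('wrist');P=fpts(w)
for v in range(214,262,6): print(v,P[v,300:345:6].round(3).tolist())
o=ctrl.get_obs();print(o['contact_force'],o['tool_pos'])
```

```text
214 [[0.517, 0.309, 0.001], [0.521, 0.31, 0.002], [0.526, 0.31, 0.001], [0.53, 0.311, 0.001], [0.534, 0.311, 0.0], [0.538, 0.312, 0.001], [0.543, 0.312, 0.001], [0.547, 0.313, 0.001]]
220 [[0.517, 0.304, 0.001], [0.522, 0.305, 0.001], [0.526, 0.306, 0.001], [0.527, 0.338, 0.084], [0.529, 0.338, 0.083], [0.539, 0.307, 0.002], [0.543, 0.307, 0.001], [0.548, 0.308, 0.0]]
226 [[0.518, 0.3, 0.002], [0.522, 0.337, 0.09], [0.524, 0.338, 0.092], [0.527, 0.339, 0.094], [0.529, 0.34, 0.094], [0.531, 0.34, 0.094], [0.534, 0.339, 0.09], [0.548, 0.303, 0.001]]
232 [[0.52, 0.333, 0.089], [0.522, 0.335, 0.092], [0.524, 0.336, 0.094], [0.527, 0.337, 0.094], [0.529, 0.337, 0.094], [0.532, 0.337, 0.095], [0.535, 0.336, 0.091], [0.549, 0.299, 0.001]]
238 [[0.52, 0.324, 0.074], [0.522, 0.333, 0.093], [0.525, 0.334, 0.095], [0.527, 0.335, 0.096], [0.53, 0.334, 0.094], [0.532, 0.334, 0.094], [0.535, 0.334, 0.093], [0.54, 0.326, 0.074]]
244 [[0.52, 0.323, 0.079], [0.523, 0.33, 0.092], [0.525, 0.331, 0.094], [0.528, 0.331, 0.094], [0.53, 0.332, 0.095], [0.533, 0.332, 0.094], [0.535, 0.331, 0.091], [0.539, 0.327, 0.082]]
250 [[0.52, 0.324, 0.086], [0.523, 0.327, 0.092], [0.525, 0.328, 0.093], [0.528, 0.328, 0.094], [0.53, 0.329, 0.095], [0.533, 0.329, 0.093], [0.536, 0.329, 0.093], [0.539, 0.326, 0.087]]
256 [[0.521, 0.324, 0.092], [0.523, 0.324, 0.093], [0.526, 0.326, 0.095], [0.528, 0.326, 0.095], [0.531, 0.327, 0.096], [0.533, 0.326, 0.094], [0.536, 0.325, 0.092], [0.538, 0.326, 0.093]]
[-0.18094856 -7.37491899 11.61919682] [0.53052147 0.31450786 0.04181456]
```

View pics/s2.png

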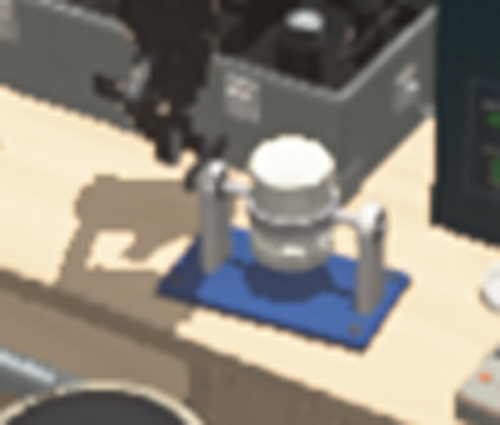

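The jar is upside down, with its smooth base up at crop (290,165). The handle is level on the far side and against the stop. Now I crank it back.

Call:
{"api": "drive_tool", "payload": {"steps": [{"translation":[0,0,-0.09],"angular":[0,0,0],"gripper":0},{"translation":[0,-0.006,-0.11],"angular":[0,0,0],"gripper":0},{"translation":[0,-0.042,-0.195],"angular":[0,0,0],"gripper":0},{"translation":[0,-0.08,-0.183],"angular":[0,0,0],"gripper":0},{"translation":[0,-0.115,-0.163],"angular":[0,0,0],"gripper":0},{"translation":[0,-0.145,-0.138],"angular":[0,0,0],"gripper":0},{"translation":[0,-0.169,-0.106],"angular":[0,0,0],"gripper":0},{"translation":[0,-0.187,-0.07],"angular":[0,0,0],"gripper":0}]}}

```text
t: 8.9
tool_pos: [0.4995, 0.3108, 0.0823]
tool_rot: [2.081, 2.35, 0.005]
contact_force: [4.9, -5.0, -2.6]
opening: 0.0167
grip_force: 39.5
```

Call:
{"api": "drive_tool", "payload": {"steps": [{"translation":[0,-0.197,-0.032],"angular":[0,0,0],"gripper":0},{"translation":[0,-0.2,0.008],"angular":[0,0,0],"gripper":0},{"translation":[0,-0.194,0.048],"angular":[0,0,0],"gripper":0},{"translation":[0,-0.181,0.085],"angular":[0,0,0],"gripper":0},{"translation":[0,-0.16,0.119],"angular":[0,0,0],"gripper":0},{"translation":[0,-0.133,0.149],"angular":[0,0,0],"gripper":0},{"translation":[0,-0.101,0.172],"angular":[0,0,0],"gripper":0},{"translation":[0,-0.065,0.189],"angular":[0,0,0],"gripper":0}]}}

```text
t: 9.9
tool_pos: [0.4508, 0.3051, 0.0536]
tool_rot: [2.081, 2.35, 0.005]
contact_force: [0.3, -7.5, 3.7]
opening: 0.0168
grip_force: 40.1
```

Call:
{"api": "drive_tool", "payload": {"steps": [{"translation":[0,-0.02,0.12],"angular":[0,0,0],"gripper":0},{"translation":[0,-0.006,0.11],"angular":[0,0,0],"gripper":0},{"translation":[0,0,0.04],"angular":[0,0,0],"gripper":0},{"translation":[0,0,0],"angular":[0,0,0],"gripper":0},{"translation":[0,0,0],"angular":[0,0,0],"gripper":0}]}}

```text
t: 10.52
tool_pos: [0.4493, 0.3049, 0.0427]
tool_rot: [2.081, 2.351, 0.003]
contact_force: [0.8, -6.3, 4.2]
opening: 0.0169
grip_force: 40.2
```

Call:
{"api": "drive_tool", "payload": {"steps": [{"translation":[0,0,0.05],"angular":[0,0,0],"gripper":0},{"translation":[0,0,0.04],"angular":[0,0,0],"gripper":0},{"translation":[0,0,0],"angular":[0,0,0],"gripper":0},{"translation":[0,0,0],"angular":[0,0,0],"gripper":0}]}}

```text
t: 11.02
tool_pos: [0.4513, 0.3052, 0.0417]
tool_rot: [2.08, 2.349, 0.007]
contact_force: [-0.9, -7.9, 13.4]
opening: 0.0164
grip_force: 41.1
```

At the stop (13 N). I release and lift straight up.

Call:
{"api": "drive_tool", "payload": {"steps": [{"translation":[0,0,-0.06],"angular":[0,0,0],"gripper":0},{"translation":[0,0,0],"angular":[0,0,0],"gripper":0.6},{"translation":[0,0,0],"angular":[0,0,0],"gripper":0.6},{"translation":[0,0,0],"angular":[0,0,0],"gripper":0.6},{"translation":[0,0,0],"angular":[0,0,0],"gripper":0.6},{"translation":[0,0,-0.5],"angular":[0,0,0],"gripper":0.6},{"translation":[0,0,-0.8],"angular":[0,0,0],"gripper":0.6},{"translation":[0,0,-0.9],"angular":[0,0,0],"gripper":0.6}]}}

```text
t: 12.02
tool_pos: [0.4481, 0.3048, 0.129]
tool_rot: [-2.083, -2.352, -0.001]
contact_force: [-0.3, -0.6, 0.6]
opening: 0.0513
grip_force: 0.0
```

Call:
{"api": "drive_tool", "payload": {"steps": [{"translation":[0,0,-0.9],"angular":[0,0,0],"gripper":0},{"translation":[0,0,-0.9],"angular":[0,0,0],"gripper":0},{"translation":[0,0,0],"angular":[0,0,0],"gripper":0},{"translation":[0,0,0],"angular":[0,0,0],"gripper":0}]}}

```text
t: 12.52
tool_pos: [0.4479, 0.3047, 0.1993]
tool_rot: [2.083, 2.352, 0.0]
contact_force: [0.3, -0.6, -0.9]
opening: -0.0002
grip_force: 0.0
```

Run:
```python
from h import *
w=grab('wrist');P=fpts(w);o=ctrl.get_obs();print(o['t'],o['tool_pos'],o['opening'])
hsv=cv2.cvtColor(w['color'],cv2.COLOR_RGB2HSV).astype(int)
k=(P[...,1]>.285)&(P[...,1]<.335)&(P[...,0]>.42)&(P[...,0]<.55)&(P[...,2]>.07)&(P[...,2]<.14);p=P[k];print('handle',len(p),p[:,0].mean(),p[:,1].mean(),np.percentile(p[:,2],[50,95,99]))
k=(P[...,1]>.15)&(P[...,1]<.24)&(P[...,0]>.45)&(P[...,0]<.56)&(P[...,2]>.115);p=P[k];print('jar top',np.percentile(p[:,2],[10,50,90]),np.median(p,0),'z max within x slices',[ (round(x,3),np.median(p[abs(p[:,0]-x)<.005,2]).round(4)) for x in (.48,.49,.5,.51,.52)])
# console from top
t=grab('top');Q=pts(t);np.save('Q.npy',Q)
cv2.imwrite('pics/t3.png',cv2.resize(t['color'][160:230,370:450,::-1],None,fx=6,fy=6,interpolation=cv2.INTER_CUBIC))
```

```text
12.575 [0.44749411 0.30443811 0.19826735] -0.00021510158658082573
handle 915 0.4477014674714369 0.3078939280955872 [0.0935574  0.09556319 0.09600392]
jar top [0.11527886 0.11717342 0.11977982] [0.50491186 0.22047103 0.11717342] z max within x slices [(0.48, np.float64(nan)), (0.49, np.float64(nan)), (0.5, np.float64(0.1168)), (0.51, np.float64(0.1176)), (0.52, np.float64(nan))]
  return _methods._mean(a, axis=axis, dtype=dtype,
  ret = ret.dtype.type(ret / rcount)
```

The handle is back level (centre z about 0.086). Next I carry the closed gripper over to the console for a close look.

Run:
```python
from h import *
Q=np.load('Q.npy');k=(Q[...,1]<.1)&(Q[...,1]>-.3)
for z in(.15,.3,.5): print(z,'min x above z',np.percentile(Q[k&(Q[...,2]>z)&(Q[...,2]<.9)][:,0],.5))
c,s=np.cos(-.4),np.sin(-.4)
plan([.48,-.17,.25],frame([0,0,-1],[c,s,0]),15)
```

```text
0.15 min x above z 0.03459314979107717
0.3 min x above z 0.05096167356422837
0.5 min x above z 0.6128160346837492
n 15 dist 0.4783 rot [-0.002  0.001  0.521]
([-0.79, -0.04, -0.09], [-0.0, 0.0, 0.25])
([-0.79, -0.01, -0.09], [-0.0, 0.0, 0.25])
([-0.79, 0.01, -0.09], [-0.0, 0.0, 0.25])
([-0.79, 0.04, -0.09], [-0.0, 0.0, 0.25])
([-0.79, 0.07, -0.09], [-0.0, 0.0, 0.25])
([-0.79, 0.1, -0.09], [-0.0, 0.0, 0.25])
([-0.78, 0.12, -0.09], [-0.0, 0.0, 0.25])
([-0.78, 0.15, -0.09], [-0.0, 0.0, 0.25])
([-0.77, 0.18, -0.09], [-0.0, 0.0, 0.25])
([-0.77, 0.2, -0.09], [-0.0, 0.0, 0.25])
([-0.76, 0.23, -0.09], [-0.0, 0.0, 0.25])
([-0.75, 0.26, -0.09], [-0.0, 0.0, 0.25])
([-0.74, 0.28, -0.09], [-0.0, 0.0, 0.25])
([-0.73, 0.31, -0.09], [-0.0, 0.0, 0.25])
([-0.72, 0.33, -0.09], [-0.0, 0.0, 0.25])
```

Call:
{"api": "drive_tool", "payload": {"steps": [{"translation":[-0.79,-0.04,-0.2],"angular":[0,0,0.25],"gripper":0},{"translation":[-0.79,-0.01,-0.2],"angular":[0,0,0.25],"gripper":0},{"translation":[-0.79,0.01,-0.2],"angular":[0,0,0.25],"gripper":0},{"translation":[-0.79,0.04,-0.2],"angular":[0,0,0.25],"gripper":0},{"translation":[-0.79,0.07,-0.2],"angular":[0,0,0.25],"gripper":0},{"translation":[-0.79,0.1,-0.2],"angular":[0,0,0.25],"gripper":0},{"translation":[-0.78,0.12,-0.1],"angular":[0,0,0.25],"gripper":0},{"translation":[-0.78,0.15,0],"angular":[0,0,0.25],"gripper":0}]}}

```text
t: 13.62
tool_pos: [0.465, 0.0509, 0.2501]
tool_rot: [-2.39, -2.037, 0.002]
contact_force: [0.0, -0.0, 0.5]
opening: -0.0002
grip_force: 0.0
```

Call:
{"api": "drive_tool", "payload": {"steps": [{"translation":[-0.77,0.18,0],"angular":[0,0,0.25],"gripper":0},{"translation":[-0.77,0.2,0],"angular":[0,0,0.25],"gripper":0},{"translation":[-0.76,0.23,0],"angular":[0,0,0.25],"gripper":0},{"translation":[-0.75,0.26,0],"angular":[0,0,0.25],"gripper":0},{"translation":[-0.74,0.28,0],"angular":[0,0,0.25],"gripper":0},{"translation":[-0.73,0.31,0],"angular":[0,0,0.25],"gripper":0},{"translation":[-0.72,0.33,0],"angular":[0,0,0.25],"gripper":0},{"translation":[0,0,0],"angular":[0,0,0],"gripper":0}]}}

```text
t: 14.62
tool_pos: [0.4794, -0.1708, 0.2494]
tool_rot: [-2.621, -1.727, 0.003]
contact_force: [-0.3, 0.1, -0.3]
opening: 0.0
grip_force: 0.0
```

```bash
cat > col.py <<'E'
from h import *
w=grab('wrist');P=fpts(w);o=ctrl.get_obs();print(o['t'],o['tool_pos'],o['opening'])
hsv=cv2.cvtColor(w['color'],cv2.COLOR_RGB2HSV).astype(int);H,S,V=[hsv[...,i] for i in range(3)]
ok=(w['depth']>0)
near=(np.hypot(P[...,0]-.535,P[...,1]+.18)<.13)&ok
Y=(H>18)&(H<34)&(S>140)&near;G=(H>40)&(H<85)&(S>120)&near
v,u=np.nonzero(Y);print('yel',Y.sum(),u.min(),u.max(),v.min(),v.max());v,u=np.nonzero(G);print('grn',G.sum(),u.mean(),v.mean(),np.median(P[G],0))
k=near&(S<50)&(P[...,2]>.02)&(P[...,2]<.11)&~Y;p=P[k]
# RANSAC panel
rng=np.random.default_rng(0);best=0
for _ in range(600):
    a,b,c=p[rng.choice(len(p),3)];n=np.cross(b-a,c-a);l=np.linalg.norm(n)
    if l<1e-5: continue
    n=n/l*np.sign(n[2]);
    if n[2]<.8 or n[2]>.98: continue
    g=abs((p-a)@n)<.002
    if g.sum()>best: best=g.sum();bg=g
q=p[bg];c0=q.mean(0);n=np.linalg.svd(q-c0,full_matrices=False)[2][2];n*=np.sign(n[2])
print('panel',best,len(p),'n',n.round(4),'tilt',np.arccos(n[2]).round(3),'yaw',np.arctan2(-n[1],-n[0]).round(3))
h=(P-c0)@n
rim=Y&(h>.030)&(h<.040);r=P[rim];print('rim h pct',np.percentile(h[Y],[50,90,97,99]),rim.sum())
e1=np.cross([0,1,0],n);e1/=np.linalg.norm(e1);e2=np.cross(n,e1)
A=np.c_[r@e1,r@e2];M=np.c_[2*A,np.ones(len(A))];x=np.linalg.lstsq(M,(A**2).sum(1),rcond=None)[0];rad=np.sqrt(x[2]+x[:2]@x[:2])
C=e1*x[0]+e2*x[1]+n*np.median(r@n);print('rim centre',C.round(4),'rad',rad)
print('green h',np.percentile(h[G],[10,50,90]),'centre',P[G].mean(0))
cv2.imwrite('pics/w5.png',w['color'][...,::-1])
E
python3 col.py
```

```text
14.675 [ 0.47946319 -0.16979418  0.24956426] 0.0001409618624707629
yel 1181 341 626 85 188
grn 750 378.636 158.424 [ 0.53627827 -0.18218102  0.068547  ]
panel 6915 10944 n [-0.3482  0.2247  0.9101] tilt 0.427 yaw -0.573
rim h pct [0.03053643 0.03599152 0.03678688 0.03748219] 602
rim centre [ 0.5299 -0.1802  0.0814] rad 0.027529554862729778
green h [0.012449   0.02091321 0.02220721] centre [ 0.54051959 -0.18100052  0.07898519]
```

View pics/w5.png

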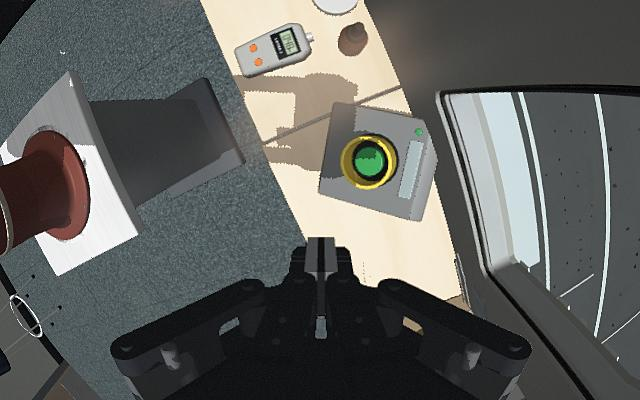

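The view shows the collar at (370,162) with the green button inside; the rim centre comes out at (0.530,-0.180,0.081), tilt about 0.41, yaw about -0.57. I check the shut fingertip in the tool frame, then plan the approach along the axis.

```bash
cat > pr.py <<'E'
from h import *
psi,t=-.573,.41
n=np.array([-np.sin(t)*np.cos(psi),-np.sin(t)*np.sin(psi),np.cos(t)])
C=np.array([.531,-.180,.081]);Rt=frame(-n,[np.cos(psi),np.sin(psi),0])
def rel():
    o=ctrl.get_obs();d=o['tool_pos']-C;T=R.from_rotvec(o['tool_rot'])
    print('t',o['t'],'above rim (reported TCP)',(d@n).round(4),'lateral in tool xy',T.inv().apply(d)[:2].round(4),'F axial',(o['contact_force']@n).round(2),'roterr',(T.inv()*Rt).as_rotvec().round(3))
E
python3 - <<'E'
from pr import *
w=load('wrist');P=fpts(w);o=ctrl.get_obs();T=R.from_rotvec(o['tool_rot'])
for v in range(234,262,3): print(v,T.inv().apply(P[v,[312,318,328]]-o['tool_pos']).round(4).tolist())
rel()
plan(C+n*.05,Rt)
E
```

```text
234 [[-0.1116, -0.0118, 0.249], [-0.1115, -0.003, 0.2489], [-0.1114, 0.0117, 0.2484]]
237 [[0.0099, -0.0031, -0.0308], [0.0095, -0.0002, -0.0298], [0.0099, 0.0047, -0.0307]]
240 [[0.0099, -0.003, -0.0343], [0.0105, -0.0002, -0.0357], [0.0099, 0.0046, -0.0343]]
243 [[0.0098, -0.003, -0.0374], [0.0095, -0.0002, -0.0368], [0.0098, 0.0045, -0.0374]]
246 [[0.0098, -0.0029, -0.0407], [0.0095, -0.0001, -0.0401], [0.0093, 0.0045, -0.0396]]
249 [[0.0094, -0.0028, -0.0429], [0.0094, -0.0001, -0.0429], [0.0099, 0.0044, -0.0439]]
252 [[0.0099, -0.0027, -0.0469], [0.0095, -0.0001, -0.0461], [0.0101, 0.0043, -0.0472]]
255 [[0.0099, -0.0026, -0.0497], [0.0097, -0.0001, -0.0493], [0.0099, 0.0043, -0.0497]]
258 [[0.0099, -0.0026, -0.0525], [0.0101, -0.0, -0.0529], [0.0098, 0.0042, -0.0523]]
261 [[0.0096, -0.0025, -0.0546], [0.0096, -0.0, -0.0546], [0.0096, 0.0042, -0.0546]]
t 14.675 above rim (reported TCP) 0.1741 lateral in tool xy [-0.0108 -0.0519] F axial -0.85 roterr [-0.412 -0.035  0.167]
n 4 dist 0.1275 rot [-0.412 -0.035  0.167]
([0.09, 0.2, 0.77], [-0.74, -0.06, 0.3])
([0.1, 0.12, 0.78], [-0.74, -0.06, 0.3])
([0.11, 0.03, 0.79], [-0.74, -0.06, 0.3])
([0.12, -0.05, 0.79], [-0.74, -0.06, 0.3])
```

Call:
{"api": "drive_tool", "payload": {"steps": [{"translation":[0.09,0.2,0.77],"angular":[-0.74,-0.06,0.3],"gripper":0},{"translation":[0.1,0.12,0.78],"angular":[-0.74,-0.06,0.3],"gripper":0},{"translation":[0.11,0.03,0.79],"angular":[-0.74,-0.06,0.3],"gripper":0},{"translation":[0.12,-0.05,0.79],"angular":[-0.74,-0.06,0.3],"gripper":0},{"translation":[0,0,0],"angular":[0,0,0],"gripper":0},{"translation":[0,0,0],"angular":[0,0,0],"gripper":0}]}}

```text
t: 15.42
tool_pos: [0.5164, -0.1692, 0.1301]
tool_rot: [2.426, 1.325, 0.281]
contact_force: [1.3, -0.9, -0.1]
opening: 0.0006
grip_force: 0.0
```

```bash
python3 col.py
python3 - <<'E'
from pr import *
rel();plan(C+n*.03,Rt,2)
w=load('wrist');P=fpts(w);o=ctrl.get_obs();T=R.from_rotvec(o['tool_rot'])
for v in range(225,246,2): print(v,T.inv().apply(P[v,[314,320,326]]-o['tool_pos']).round(4).tolist())
E
```

```text
15.475 [ 0.51710327 -0.16977451  0.13114635] -0.0003330518444273046
yel 2440 274 492 90 243
grn 1522 318.86727989487514 197.63666228646517 [ 0.53555917 -0.18134543  0.06823288]
panel 13039 23268 n [-0.3488  0.2255  0.9096] tilt 0.428 yaw -0.574
rim h pct [0.02754065 0.03590651 0.03662907 0.03696052] 1086
rim centre [ 0.5296 -0.1794  0.0812] rad 0.027463179623063463
green h [0.01614859 0.02081316 0.02190589] centre [ 0.53855912 -0.18140021  0.07029093]
t 15.475 above rim (reported TCP) 0.0529 lateral in tool xy [0.0012 0.0046] F axial -0.22 roterr [ 0.007 -0.003  0.001]
n 2 dist 0.0233 rot [ 0.007 -0.003  0.001]
([-0.01, -0.05, 0.29], [0.03, -0.01, 0.0])
([-0.01, -0.05, 0.29], [0.03, -0.01, 0.0])
225 [[-0.0285, -0.0059, 0.0836], [-0.028, -0.0007, 0.0823], [-0.0259, 0.0044, 0.077]]
227 [[-0.028, -0.0058, 0.0776], [-0.0276, -0.0007, 0.0767], [-0.0256, 0.0044, 0.0719]]
229 [[-0.0291, -0.0058, 0.0758], [-0.0281, -0.0007, 0.0736], [-0.0258, 0.0043, 0.068]]
231 [[-0.0284, -0.0056, 0.0699], [-0.0275, -0.0006, 0.0679], [-0.0257, 0.0042, 0.0636]]
233 [[-0.0279, -0.0055, 0.0644], [-0.0267, -0.0006, 0.0619], [-0.026, 0.0042, 0.0601]]
235 [[-0.0286, -0.0055, 0.0622], [-0.0276, -0.0006, 0.0598], [-0.0259, 0.0041, 0.0561]]
237 [[0.01, -0.0033, -0.0275], [0.0113, -0.0003, -0.0304], [0.0103, 0.0027, -0.0282]]
239 [[0.0112, -0.0031, -0.0325], [0.011, -0.0003, -0.032], [0.0107, 0.0026, -0.0314]]
241 [[0.0106, -0.0031, -0.0334], [0.0111, -0.0003, -0.0344], [0.0107, 0.0026, -0.0337]]
243 [[0.0111, -0.0031, -0.0367], [0.0115, -0.0003, -0.0376], [0.0109, 0.0025, -0.0363]]
245 [[0.0113, -0.003, -0.0393], [0.0113, -0.0002, -0.0394], [0.0114, 0.0025, -0.0395]]
```

View pics/w5.png

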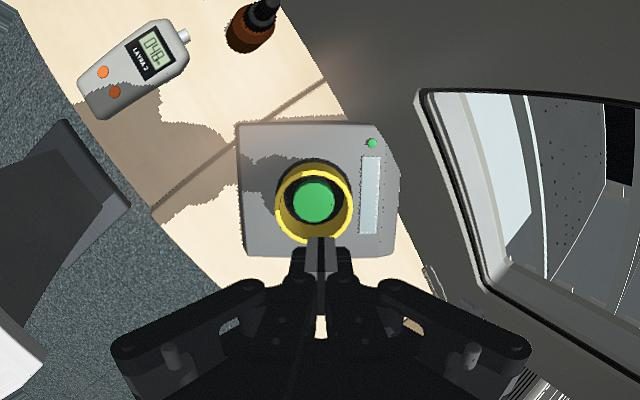

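The view is consistent: the collar at (314,202), the button at (319,198), the fingers in line with the axis. I correct laterally and descend to just above the rim.

Call:
{"api": "drive_tool", "payload": {"steps": [{"translation":[-0.02,-0.07,0.4],"angular":[0.03,-0.01,0],"gripper":0},{"translation":[-0.02,-0.07,0.5],"angular":[0.02,-0.01,0],"gripper":0},{"translation":[0,0,0.5],"angular":[0,0,0],"gripper":0},{"translation":[0,0,0],"angular":[0,0,0],"gripper":0},{"translation":[0,0,0],"angular":[0,0,0],"gripper":0}]}}

```text
t: 16.1
tool_pos: [0.5296, -0.1803, 0.0754]
tool_rot: [2.433, 1.325, 0.273]
contact_force: [0.3, 0.2, -0.3]
opening: -0.0002
grip_force: 0.0
```

```bash
sed -i 's/C=np.array.*;Rt/C=np.array([.530,-.180,.081]);Rt/' pr.py; python3 col.py|grep rim
python3 - <<'E'
from pr import *
rel()
w=load('wrist');P=fpts(w);o=ctrl.get_obs();T=R.from_rotvec(o['tool_rot'])
for v in range(231,246,2): print(v,T.inv().apply(P[v,[314,320,326]]-o['tool_pos']).round(4).tolist())
E
```

```text
rim h pct [0.02968745 0.0359358  0.03666122 0.03750192] 1542
rim centre [ 0.5306 -0.1803  0.0818] rad 0.027814359253997657
t 16.15 above rim (reported TCP) -0.0048 lateral in tool xy [-0.0004 -0.0021] F axial -0.07 roterr [-0.001  0.001 -0.   ]
231 [[-0.0025, -0.0032, 0.0086], [-0.0025, 0.0005, 0.0084], [-0.0028, 0.0042, 0.0092]]
233 [[-0.0039, -0.0032, 0.0087], [-0.0039, 0.0005, 0.0087], [-0.0037, 0.0042, 0.0083]]
235 [[-0.0052, -0.0032, 0.0085], [-0.0053, 0.0005, 0.0087], [-0.0052, 0.0043, 0.0085]]
237 [[0.0109, -0.0023, -0.0303], [0.0107, 0.0006, -0.0297], [0.0104, 0.0036, -0.029]]
239 [[0.0107, -0.0022, -0.0321], [0.011, 0.0006, -0.0328], [0.011, 0.0035, -0.0329]]
241 [[0.0103, -0.0022, -0.0336], [0.01, 0.0006, -0.0329], [0.0103, 0.0035, -0.0335]]
243 [[0.0107, -0.0022, -0.0366], [0.0109, 0.0007, -0.037], [0.0107, 0.0035, -0.0366]]
245 [[0.0107, -0.0021, -0.0388], [0.0108, 0.0007, -0.039], [0.0113, 0.0034, -0.0401]]
```

Centred within 2 mm. The button face is about 37 mm ahead of the real tip. I go 30 mm, then feel.

Call:
{"api": "drive_tool", "payload": {"steps": [{"translation":[0.01,0.05,0.2],"angular":[0,0,0],"gripper":0},{"translation":[0,0,0.2],"angular":[0,0,0],"gripper":0},{"translation":[0,0,0.2],"angular":[0,0,0],"gripper":0},{"translation":[0,0,0.15],"angular":[0,0,0],"gripper":0},{"translation":[0,0,0],"angular":[0,0,0],"gripper":0},{"translation":[0,0,0],"angular":[0,0,0],"gripper":0}]}}

```text
t: 16.9
tool_pos: [0.5409, -0.1871, 0.048]
tool_rot: [2.433, 1.325, 0.273]
contact_force: [0.4, 0.5, 0.4]
opening: -0.0
grip_force: 0.0
```

Call:
{"api": "drive_tool", "payload": {"steps": [{"translation":[0,0,0.05],"angular":[0,0,0],"gripper":0},{"translation":[0,0,0.05],"angular":[0,0,0],"gripper":0},{"translation":[0,0,0],"angular":[0,0,0],"gripper":0},{"translation":[0,0,0],"angular":[0,0,0],"gripper":0}]}}

```text
t: 17.4
tool_pos: [0.5423, -0.188, 0.0445]
tool_rot: [2.433, 1.325, 0.273]
contact_force: [-0.1, 0.1, 0.9]
opening: -0.0003
grip_force: 0.3
```

Call:
{"api": "drive_tool", "payload": {"steps": [{"translation":[0,0,0.05],"angular":[0,0,0],"gripper":0},{"translation":[0,0,0],"angular":[0,0,0],"gripper":0},{"translation":[0,0,0],"angular":[0,0,0],"gripper":0}]}}

```text
t: 17.77
tool_pos: [0.543, -0.1884, 0.0427]
tool_rot: [2.433, 1.325, 0.273]
contact_force: [-0.9, 0.2, 3.1]
opening: -0.0
grip_force: 1.4
```

```bash
python3 -c "
from pr import *
rel()"
```

```text
t 17.775 above rim (reported TCP) -0.0413 lateral in tool xy [ 0.    -0.001] F axial 3.2 roterr [-0.002  0.001  0.   ]
```

Contact felt (3 N). I press on slowly.

Call:
{"api": "drive_tool", "payload": {"steps": [{"translation":[0,0,0.05],"angular":[0,0,0],"gripper":0},{"translation":[0,0,0.05],"angular":[0,0,0],"gripper":0},{"translation":[0,0,0],"angular":[0,0,0],"gripper":0},{"translation":[0,0,0],"angular":[0,0,0],"gripper":0}]}}

```text
t: 18.27
tool_pos: [0.5443, -0.1893, 0.0389]
tool_rot: [2.433, 1.325, 0.273]
contact_force: [-1.5, 1.4, 4.0]
opening: 0.0002
grip_force: 2.4
```

Call:
{"api": "drive_tool", "payload": {"steps": [{"translation":[0,0,0.04],"angular":[0,0,0],"gripper":0},{"translation":[0,0,0],"angular":[0,0,0],"gripper":0},{"translation":[0,0,0],"angular":[0,0,0],"gripper":0}]}}

```text
t: 18.65
tool_pos: [0.5448, -0.1896, 0.0374]
tool_rot: [2.433, 1.325, 0.273]
contact_force: [-2.9, 1.6, 4.7]
opening: -0.0002
grip_force: 2.8
```

```bash
python3 -c "
from pr import *
rel()"
```

```text
t 18.65 above rim (reported TCP) -0.047 lateral in tool xy [ 0.     -0.0011] F axial 5.65 roterr [-0.003  0.001  0.   ]
```

Call:
{"api": "drive_tool", "payload": {"steps": [{"translation":[0,0,0.025],"angular":[0,0,0],"gripper":0},{"translation":[0,0,0],"angular":[0,0,0],"gripper":0},{"translation":[0,0,0],"angular":[0,0,0],"gripper":0}]}}

```text
t: 19.02
tool_pos: [0.545, -0.1898, 0.037]
tool_rot: [2.433, 1.326, 0.272]
contact_force: [-6.4, 1.8, 9.9]
opening: 0.0001
grip_force: 5.9
```

Call:
{"api": "drive_tool", "payload": {"steps": [{"translation":[0,0,0.02],"angular":[0,0,0],"gripper":0},{"translation":[0,0,0],"angular":[0,0,0],"gripper":0},{"translation":[0,0,0],"angular":[0,0,0],"gripper":0}]}}

```text
t: 19.4
tool_pos: [0.5452, -0.1898, 0.0369]
tool_rot: [2.434, 1.326, 0.271]
contact_force: [-11.9, 6.6, 16.8]
opening: 0.0
grip_force: 10.3
```

```bash
python3 -c "
from pr import *
rel()"
```

```text
t 19.4 above rim (reported TCP) -0.0477 lateral in tool xy [ 0.0001 -0.0008] F axial 20.78 roterr [-0.004  0.001  0.   ]
```

The hard stop is met: travel has stalled and the force rose from 6 to 11 to 21 N. I back out along the axis.

Call:
{"api": "drive_tool", "payload": {"steps": [{"translation":[0,0,-0.15],"angular":[0,0,0],"gripper":0},{"translation":[0,0,-0.25],"angular":[0,0,0],"gripper":0},{"translation":[0,0,-0.4],"angular":[0,0,0],"gripper":0},{"translation":[0,0,-0.6],"angular":[0,0,0],"gripper":0},{"translation":[0,0,-0.7],"angular":[0,0,0],"gripper":0},{"translation":[0,0,-0.6],"angular":[0,0,0],"gripper":0},{"translation":[0,0,-0.3],"angular":[0,0,0],"gripper":0},{"translation":[0,0,0],"angular":[0,0,0],"gripper":0}]}}

```text
t: 20.4
tool_pos: [0.5056, -0.1641, 0.1464]
tool_rot: [2.432, 1.325, 0.273]
contact_force: [0.5, 0.3, 0.4]
opening: -0.0
grip_force: 0.0
```

```bash
python3 col.py
python3 - <<'E'
from h import *
s=grab('scene');t=grab('top')
a=cv2.resize(s['color'][160:250,245:435,::-1],(760,360),interpolation=cv2.INTER_CUBIC)
b=cv2.resize(t['color'][165:235,230:450,::-1],(760,230),interpolation=cv2.INTER_CUBIC)
cv2.imwrite('pics/f.png',np.vstack([a,b]))
o=ctrl.get_obs();print(o['t'],o['contact_force'],o['tool_pos'])
E
```

```text
20.45 [ 0.50518943 -0.16400359  0.14531022] -1.8885661575307e-05
yel 2156 268 543 46 231
grn 1319 324.98786959818045 189.2388172858226 [ 0.53531901 -0.18139503  0.06810299]
panel 11815 20867 n [-0.3494  0.2247  0.9097] tilt 0.428 yaw -0.572
rim h pct [0.02977809 0.03601007 0.03662253 0.03697537] 1068
rim centre [ 0.5295 -0.1796  0.0811] rad 0.027446051629462623
green h [0.01425875 0.02083717 0.02198587] centre [ 0.53845351 -0.18147791  0.07064972]
20.55 [-0.84795884 -0.04571313  0.33916464] [ 0.50482032 -0.16390233  0.14429356]
```

View pics/f.png

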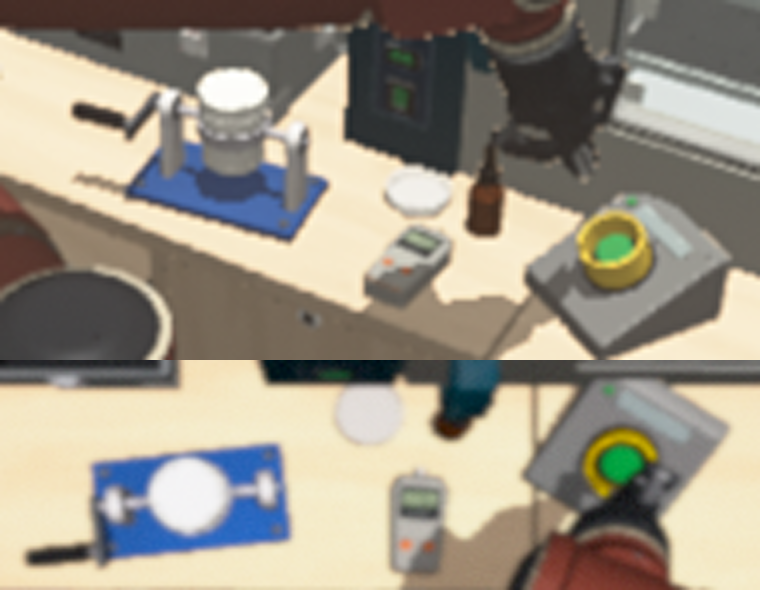

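The jar is upright with its handle on the robot's side (crop 95,115). The button has sprung back (face height unchanged), the bystanders are in place, and the gripper is clear, so I hand in.

```bash
python3 -c "
from station import ctrl
print(ctrl.finish_job())"
```

```text
the job is handed in; nothing more can be done
None
```

The job is handed in, with no verdict returned: I cranked the jar upside down to its stop and back upright, then pushed the green button to its hard stop (it peaked at about 21 N) and it sprang back; the bystanders looked undisturbed in the last pictures, about 20.5 s in.

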